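# Fit the window glass and screw down its retaining ring

## Task

Fit the round window glass in the fixture: slide it over the plate until it drops flat into the round cell (do not let it fall in from a height), then swing the arm fully over the cell, and then turn the retaining ring clockwise, pushing it round by its pins, until it is snug on the glass. Leave the tools and parts lying round the fixture where they are.

Things in the scene. Friction and masses are not known exactly. Their poses are not given: they have to be found in the camera images.
- fixture: Grey plate, 170 (x) x 220 (y) x 36 mm high, fixed to the bench; origin at the centre of its underside, z up. Its flat top carries only the round cell (a recess of 60 mm diameter, 12 mm deep, rim chamfered 1.5 mm) and, in front of the cell (robot side), the swing arm's post, both at its right (-y) end.
- cell_floor (a point): Centre of the flat floor of the cell, at [25, -50, 24] mm in the fixture's frame; the plate's top is 12 mm above it. Axes as the fixture's.
- glass: Window glass: clear disc in a black rubber gasket, 56 mm diameter, 10 mm thick, 60 g, loose, lying flat on the plate's top at the left (+y) of the cell; origin at the centre of its underside, z is its axis. Seated in the cell its top is 2 mm below the plate's top.
- glass_centre (a point): Centre of the glass, 5 mm above its origin.
- swing_arm (a joint): Angle (rad) of the dark steel arm about its upright pivot: 0 = closed on its stop, collar over the cell; up to 1.6 = swung away to the right (-y); grows clockwise from above. Stays where left; about 4 N at the collar's side moves it. Arm and collar are 12 mm thick, underside 6 mm above the plate's top. The collar, 80 mm from the pivot, is 72 mm in outside diameter.
- pivot_axis (a point): On the axis of the arm's pivot, level with the arm's underside, at [-55, -50, 42] mm in the fixture's frame. The hub rises 16 mm above this point (21 mm with its bolt head). Axes as the arm's: the arm points along +x of this frame.
- collar_centre (a point): Centre of the collar, on the retaining ring's axis, level with the collar's top (54 mm above the bench). Moves with the arm.
- retaining_ring (a joint): Turn (rad) of the aluminium retaining ring in the collar's thread: 0 = fully up, 3.9 = snug on a seated glass (its stop); grows clockwise from above, sinking 1.67 mm per rad. Stays where left; 1 to 2 N at a pin turns it. From 2.4 rad its 54 mm skirt is in the cell and locks the arm: swing the arm while it is up. Flange: 66 mm diameter, 42 mm opening, top 67 mm above the bench when fully up.
- pin_a (a point): Centre of the top end of one of the ring's two upright round pins (10 mm diameter, standing 24 mm above the ring's flange, 26 mm from the ring's axis). Turns and sinks with the ring; 91 mm above the bench when the ring is fully up.
- pin_b (a point): The same for the opposite pin.
- bearing: Bystander: grey ball bearing, 52 mm diameter, 15 mm high, on the bench left of the fixture; origin under its centre.
- elbow: Bystander: grey pipe elbow, 67 x 59 x 34 mm, on the bench left of the fixture; origin under its centre.
- red_driver: Bystander: red screwdriver, 210 mm long, 29 mm high, on the bench between robot and fixture; origin under its centre.
- wrench: Bystander: wrench, 175 mm long, 8 mm high, on the bench behind the fixture; origin under its centre.
Things that resemble listed ones, but are neither listed nor needed, are in the scene too. What is meant by the glass is not yellow, and is the larger of those in its own colour.

How it is judged:
By the outcome, as a careful person would: the job done as asked, in the order asked, and still so for the second after the job is handed in, with the robot touching nothing.
It also fails if it takes over 72 s, if anything falls off the work surface, if the arm or the gripper's body presses on something with over 40 N, if the wrist force passes 120 N, or if a joint passes its speed limit or range.

## Robot

A 7-joint arm with a two-finger parallel gripper is mounted at the origin on a cart in front of the work surface, level with it; the furniture and walls round the work are solid. World frame = base frame: x ahead of the robot, y to its left, z up, the work surface at z = 0. Lengths are in m, angles in rad, forces in N, time in s.
With the tool pointing down it reaches from about 0.425 to 0.875 m from the base axis. Payload 9.9 kg.
Tool frame: the origin (TCP) lies between the finger pads; the fingertips stand 8 mm ahead of it and the grasp point (between the pads) lies 11 mm behind it; z points along the fingers, y is the line along which they close (so a half turn about z gives the same grasp; the last joint's range is limited). The gripper opens to 85 mm and grips with 20 to 120 N. Pads are 22 mm wide; open, the fingers measure 114 mm over their backs; the gripper's body (76 mm by 85 mm) begins 54 mm behind the grasp point. The pads swing forward as they close: fully open they stand 13 mm farther back than shut.
Start: joints at [1.158, 0.576, 0.025, 1.437, -0.015, 1.129, -0.057], TCP at [0.218, -0.639, 0.239] pointing down, gripper open.
Joint ranges: [-2.76, 2.76], [-0.34, 2.15], [-1.52, 1.57], [0.19, 2.46], [-1.09, 4.23], [0.17, 1.99], [-2.82, 2.82]. Speed limits (rad/s): [2.22, 2.22, 3.01, 3.01, 3.14, 3.14, 3.14].

## Interface

Orientations are given as a unit quaternion [x, y, z, w].
In Python, from station import r gives the robot as it stands.
- The arm moves only by the tool carry_out, never from a script. Its argument "motion" is one flat list of numbers, 6 for each row, row after row: the shift along the world's x, y, z in mm, then the turn, a rotation vector about the world's x, y, z in rad. In form: [tx, ty, tz, ax, ay, az, tx, ty, tz, ax, ay, az, ...]. A call has 1 to 8 rows; each row shifts and turns the commanded pose from where the row before left it; what a row does not reach is not made up. A row lasts 1/8 s, in which the tool goes at most 62.5 mm and 10.7 degrees, less where a joint would pass 70% of its speed; a pose out of reach is approached as far as the arm can. A call with a gripper value outside its range is refused whole. "gripper" is the closure, from 0 (fully open) to 1 (shut), set as the call begins (left out, the last holds). The fingers move at their own pace and stop on an object; "force" is the grip in N (left out, the last holds). Time passes only in rows, so rows that do not move let the fingers close. It gives the time, the measured TCP pose, the force, the opening and the grip force at its end, in the units of the state.
- r.read_state(): the state, without advancing time (a new reading comes with each control period).
- r.snapshot(name): name is "side" or "top" or "wrist"; returns a dict with "color" (400x640x3 uint8, blue, green, red), "K" (3x3 intrinsics, pixels), "distortion" ([k1, k2, p1, p2, k3] as OpenCV has them; the pictures are not rectified), "pose" (4x4, takes a point from camera to world coordinates). Camera axes: x right, y down, z forward; pixel columns grow to the right and rows downward; lengths in m; the calibration is good to about 2 mm. A picture is of the moment at which its call begins. There is no depth.
- r.finish_job(): hands the job in; it is judged then, once.
The state is a dict: "time_s": time; "joint_pos": joint angles; "qvel": joint speeds; "effort": joint torques, N m; "tool_pos": TCP position; "eef_rot": TCP orientation; "force": force on the tool from outside, world axes, zero at the start; "ft_torque": the same for the moment, N m; "gripper_width": finger opening in m; "grasp_force": force on a finger pad.
Only numpy, scipy, OpenCV 4.12 (cv2) and the standard library are available. Lean on these libraries where they do the work, as an engineer would, in place of code of your own. Each camera call takes 0.05 s, during which the arm holds its last target. There are 200 camera calls.

## Working session

There is one attempt and no reset: what is moved stays moved. The work goes in short steps, Python scripts to look and compute and a tool call to move; the robot and the scene stay as the last step left them, time stands still between calls to the robot, and variables do not carry over. Pictures are saved under pics/ and viewed, at most 10 in all, crops included, and the job is handed in when it is done.

Besides the shell and the picture viewer there is one more tool, called after "Call:" as name(argument=value, ...) on one line, values as JSON. carry_out: Moves the arm, as the interface text tells. Its arguments: {"type":"object","properties":{"motion":{"type":"array"},"gripper":{"type":"number"},"force":{"type":"number"}},"required":["motion"]}

```bash
mkdir -p pics; ls; python3 - <<'E'
from station import r
import cv2,numpy as np,pickle
d={}
for n in ["top","side"]:
    s=r.snapshot(n); d[n]=s
    cv2.imwrite(f"pics/{n}0.png",s["color"]); print(n,s["K"].round(1).tolist(),np.round(s["pose"],3).tolist(),s["distortion"])
pickle.dump(d,open("s0.pkl","wb"))
st=r.read_state();print(st)
E
```

```text
pics
top [[520.8, 0.0, 322.5], [0.0, 520.8, 201.3], [0.0, 0.0, 1.0]] [[-0.017, -0.989, 0.148, 0.368], [-1.0, 0.02, 0.014, 0.059], [-0.017, -0.148, -0.989, 0.979], [0.0, 0.0, 0.0, 1.0]] [-0.16120719  0.          0.          0.          0.        ]
side [[375.6, 0.0, 325.7], [0.0, 375.6, 202.4], [0.0, 0.0, 1.0]] [[0.863, -0.231, 0.449, 0.126], [-0.504, -0.35, 0.789, -0.596], [-0.025, -0.908, -0.419, 0.421], [0.0, 0.0, 0.0, 1.0]] [-0.00286896  0.          0.          0.          0.        ]
{'time_s': 0.1, 'joint_pos': array([ 1.15822887,  0.57646896,  0.02482647,  1.43781875, -0.01498986,
        1.12900639, -0.05648532]), 'qvel': array([ 0.00141412, -0.00104362,  0.0004811 , -0.00125517,  0.00124226,
        0.0003063 , -0.00057396]), 'effort': array([ 5.13789273e-03, -7.67299891e+01,  2.25758694e+00, -2.86607337e+01,
        1.58844976e-02,  8.60025524e-03, -2.30440196e-05]), 'tool_pos': array([ 0.21783018, -0.63846887,  0.2385162 ]), 'eef_rot': array([ 9.86513453e-01,  1.63678439e-01, -1.61479560e-04, -7.41204237e-04]), 'force': array([-0.55441895, -0.01093775, -0.32260933]), 'ft_torque': array([-0.01144364,  0.10678572,  0.05010101]), 'grasp_force': 0.0, 'gripper_width': 0.0855189593042679}
```

View pics/top0.png

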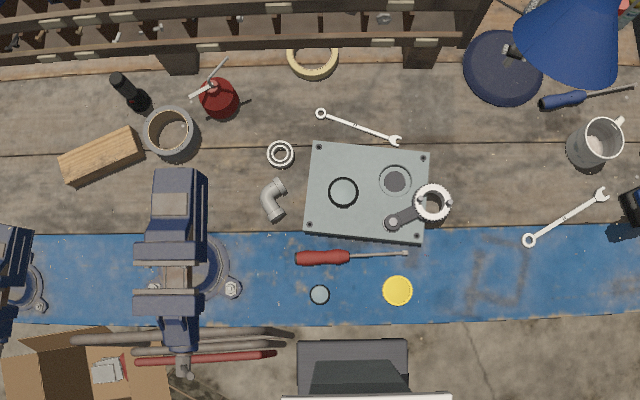

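View pics/side0.png

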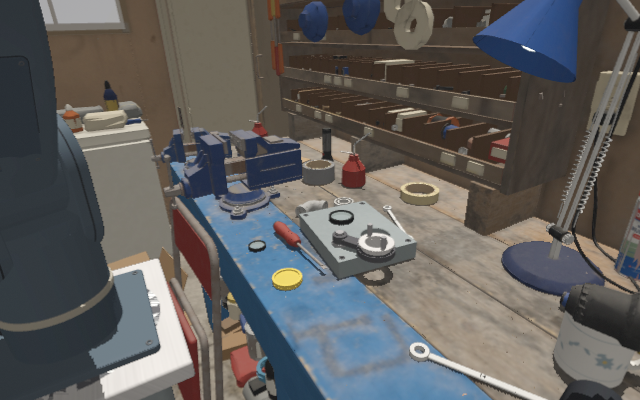

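```bash
cat > h.py <<'E'
import cv2,numpy as np
def ray(s,uv):
    p=cv2.undistortPoints(np.array(uv,float).reshape(-1,1,2),s["K"],s["distortion"]).reshape(-1,2)
    R=s["pose"][:3,:3]; return s["pose"][:3,3], np.c_[p,np.ones(len(p))]@R.T
def on_plane(s,uv,z):
    o,d=ray(s,uv); return o+d*((z-o[2])/d[:,2])[:,None]
def proj(s,P):
    T=np.linalg.inv(s["pose"]); return cv2.projectPoints(np.array(P,float).reshape(-1,1,3),cv2.Rodrigues(T[:3,:3])[0],T[:3,3],s["K"],s["distortion"])[0].reshape(-1,2)
E
python3 - <<'E'
from h import *; import pickle
s=pickle.load(open("s0.pkl","rb"))["top"]; im=s["color"]
c=im[130:310,270:470]; cv2.imwrite("pics/crop0.png",cv2.resize(c,None,fx=4,fy=3.3333*1.2 if 0 else 3.3,interpolation=cv2.INTER_CUBIC))
g=cv2.cvtColor(im,cv2.COLOR_BGR2GRAY)
hsv=cv2.cvtColor(im,cv2.COLOR_BGR2HSV)
print(im[185,325],hsv[185,325],im[192,343],im[192,330],im[181,395],im[170,395])
# plate mask from flood fill
m=np.zeros((402,642),np.uint8)
cv2.floodFill(im.copy(),m,(325,170),0,(14,14,14),(14,14,14),4|(255<<8)|cv2.FLOODFILL_FIXED_RANGE|cv2.FLOODFILL_MASK_ONLY)
m=m[1:-1,1:-1]; cs,h=cv2.findContours(m,cv2.RETR_CCOMP,cv2.CHAIN_APPROX_NONE)
for i,k in enumerate(cs):
    if cv2.contourArea(k)>150:
        e=cv2.fitEllipse(k); print(h[0][i][3],cv2.contourArea(k),np.round(e[0],1),np.round(e[1],1),cv2.minAreaRect(k),on_plane(s,[e[0]],.036).round(4))
        if h[0][i][3]<0: print(cv2.boxPoints(cv2.minAreaRect(k)),on_plane(s,cv2.boxPoints(cv2.minAreaRect(k)),.036).round(4))
E
```

```text
[165 170 166] [ 54   8 170] [174 180 172] [114 120 115] [108 107 113] [168 175 169]
-1 9565.0 [364.  189.7] [103.  138.6] ((366.82305908203125, 190.87161254882812), (120.35865783691406, 90.91516876220703), 6.225829124450684) [[ 0.5285 -0.0034  0.036 ]]
[[302.0689  229.53479]
 [311.9284  139.15582]
 [431.5772  152.20844]
 [421.7177  242.5874 ]] [[ 0.4574  0.1112  0.036 ]
 [ 0.6264  0.0909  0.036 ]
 [ 0.5971 -0.132   0.036 ]
 [ 0.4292 -0.1057  0.036 ]]
0 837.0 [342.8 192.2] [32.2 33.2] ((343.0, 192.5), (32.0, 33.0), 0.0) [[0.5248 0.0357 0.036 ]]
0 407.5 [394.5 181.3] [22.3 23.3] ((394.5, 181.0), (23.0, 22.0), 0.0) [[ 0.5433 -0.0601  0.036 ]]
0 199.0 [394.7 180.5] [32.6 33.3] ((394.9590759277344, 174.88446044921875), (35.31367874145508, 24.239927291870117), 3.6913859844207764) [[ 0.5447 -0.0607  0.036 ]]
```

View pics/crop0.png

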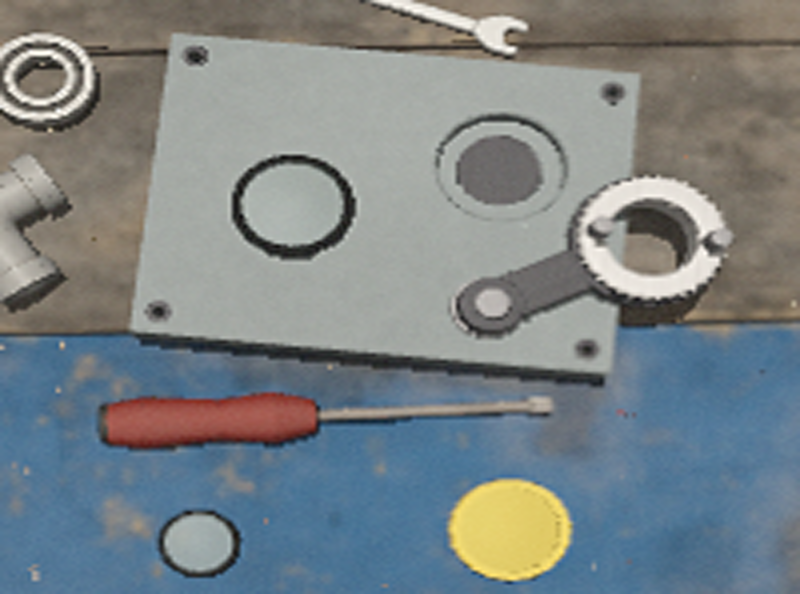

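Three disc-like candidates in the top view: (343,192) clear with a black gasket on the plate, (319,294) the same colours but smaller and on the bench, and (397,290) yellow on the bench. The glass is (343,192): it is not yellow, it is the larger of its colour (33 px, about 58 mm), and it lies on the plate left of the cell at (395,181). The crop confirms this. The arm is swung open to the right, with its pivot at about (393,222) and its collar at about (433,203).

Call:
carry_out(motion=[20,40,0,0,0,0.09,27,53,0,0,0,0.095,27,53,0,0,0,0.095,27,53,0,0,0,0.095,27,53,0,0,0,0.095,27,53,0,0,0,0.095,27,53,0,0,0,0.095,27,53,0,0,0,0.095], gripper=0)

```text
time_s: 1.1
tool_pos: [0.4275, -0.2261, 0.2393]
eef_rot: [0.856, 0.517, -0.0, 0.0]
force: [2.1, -0.5, 0.5]
gripper_width: 0.0853
grasp_force: 0.0
```

Call:
carry_out(motion=[27,53,0,0,0,0.095,27,53,0,0,0,0.095,27,53,0,0,0,0.095,27,53,0,0,0,0.077,0,0,0,0,0,0])

```text
time_s: 1.72
tool_pos: [0.5363, -0.0104, 0.2391]
eef_rot: [0.747, 0.665, 0.001, -0.001]
force: [0.4, 0.0, -0.7]
gripper_width: 0.0857
grasp_force: 0.0
```

```bash
python3 - <<'E'
from station import r
import cv2,numpy as np,pickle
st=r.read_state(); print(st["time_s"],st["tool_pos"],st["eef_rot"],st["force"])
d={n:r.snapshot(n) for n in ["wrist","top"]}
pickle.dump(d,open("s1.pkl","wb")); cv2.imwrite("pics/w1.png",d["wrist"]["color"])
print(np.round(d["wrist"]["pose"],3).tolist(),d["wrist"]["K"].round(1).tolist())
E
```

```text
1.725 [ 0.53626367 -0.0104333   0.23907782] [ 0.74713777  0.66466749  0.00119701 -0.0009167 ] [ 0.39240047  0.00147127 -0.69726471]
[[0.993, -0.111, -0.03, 0.544], [-0.115, -0.957, -0.265, 0.058], [0.001, 0.266, -0.964, 0.373], [0.0, 0.0, 0.0, 1.0]] [[322.6, 0.0, 317.0], [0.0, 322.6, 194.2], [0.0, 0.0, 1.0]]
```

View pics/w1.png

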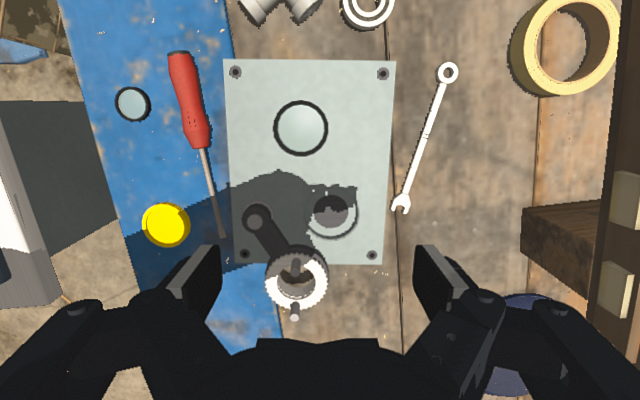

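The wrist view shows the glass at (301,128), the cell partly in shadow at (332,210), the pivot at (257,217), and the ring at (296,283) with its pins at (295,266) and (295,314).

```bash
python3 - <<'E'
from h import *; import pickle
w=pickle.load(open("s1.pkl","rb"))["wrist"]; t=pickle.load(open("s0.pkl","rb"))["top"]
def ell(s,x0,x1,y0,y1,thr,z,name):
    g=cv2.cvtColor(s["color"],cv2.COLOR_BGR2GRAY)[y0:y1,x0:x1]
    m=(g<thr).astype(np.uint8); cs,_=cv2.findContours(m,cv2.RETR_EXTERNAL,cv2.CHAIN_APPROX_NONE)
    k=max(cs,key=cv2.contourArea)+[x0,y0]
    P=on_plane(s,k.reshape(-1,2),z)[:,:2]
    (c,r)=cv2.minEnclosingCircle((P*1000).astype(np.float32))
    A=np.c_[2*P,np.ones(len(P))]; q=np.linalg.lstsq(A,(P**2).sum(1),rcond=None)[0]
    print(name,"fit",q[:2].round(4),"R",np.sqrt(q[2]+q[0]**2+q[1]**2).round(4),"encl",np.round(c,1),round(r,1))
ell(w,265,340,92,165,90,.044,"glass wrist")
ell(t,322,365,172,212,110,.044,"glass top")
# corner screws on plate top
for nm,s,pts in (("w",w,[(235,72),(383,73),(372,255),(245,254)]),("t",t,[(319,147),(423,158),(417,236),(309,224)])):
    g=cv2.cvtColor(s["color"],cv2.COLOR_BGR2GRAY); C=[]
    for x,y in pts:
        p=255-g[y-6:y+7,x-6:x+7].astype(float); p=np.clip(p-np.median(p)-25,0,None); yy,xx=np.mgrid[-6:7,-6:7]
        C.append((x+(p*xx).sum()/p.sum(),y+(p*yy).sum()/p.sum()))
    P=on_plane(s,C,.036)[:,:2]; print(nm,np.round(C,1).tolist(),P.round(4).tolist(),"mean",P.mean(0).round(4))
    e=[P[i]-P[j] for i,j in ((0,1),(1,2),(2,3),(3,0))]; print([ (round(float(np.hypot(*v)),4),round(float(np.arctan2(v[1],v[0])),3)) for v in e])
# cell rim in top by threshold edges
g=cv2.cvtColor(t["color"],cv2.COLOR_BGR2GRAY); c=np.array([394.7,181.]); P=[]
for a in np.arange(0,2*np.pi,.1):
    rr=np.arange(13,21,.25); xy=(c[:,None]+np.array([[np.cos(a)],[np.sin(a)]])*rr).astype(np.float32)
    v=cv2.remap(g,xy[0][None],xy[1][None],cv2.INTER_LINEAR)[0].astype(float)
    i=np.argmin(v); 
    if v[i]<np.median(v)-15: P.append(xy[:,i])
P=on_plane(t,np.array(P),.036)[:,:2]; q=np.linalg.lstsq(np.c_[2*P,np.ones(len(P))],(P**2).sum(1),rcond=None)[0]
print("cell rim",len(P),q[:2],np.sqrt(q[2]+q[0]**2+q[1]**2))
# triangulate pins/pivot, wrist vs top0
def tri(a,b):
    o1,d1=ray(w,[a]);o2,d2=ray(t,[b]); d1=d1[0];d2=d2[0]
    s=np.linalg.lstsq(np.c_[d1,-d2],o2-o1,rcond=None)[0]; return ((o1+d1*s[0]+o2+d2*s[1])/2).round(4),np.linalg.norm(o1+d1*s[0]-o2-d2*s[1]).round(4)
print("pinL",tri((295,262),(420.5,198.5)),"pinR",tri((295,316),(450,202)))
print("pivot bolt",on_plane(w,[(257,217)],.063),on_plane(t,[(393,221.5)],.063))
E
```

```text
glass wrist fit [0.525  0.0372] R 0.0269 encl [524.9  37.2] 27.5
glass top fit [0.5233 0.0357] R 0.0279 encl [523.   36.4] 29.7
w [[235.1, 71.6], [382.6, 73.4], [371.6, 254.7], [244.3, 253.4]] [[0.4678, 0.099], [0.6122, 0.0805], [0.5875, -0.1136], [0.4429, -0.0953]] mean [ 0.5276 -0.0073]
[(0.1457, 3.014), (0.1957, 1.444), (0.1457, -0.126), (0.1959, -1.698)]
t [[318.6, 146.5], [423.0, 157.9], [416.2, 236.1], [308.9, 223.9]] [[0.6119, 0.0787], [0.5864, -0.1152], [0.4413, -0.096], [0.4675, 0.0987]] mean [ 0.5268 -0.0084]
[(0.1956, 1.44), (0.1464, -0.132), (0.1965, -1.704), (0.1458, 3.004)]
cell rim 48 [ 0.54410091 -0.06077996] 0.029437750062253243
pinL (array([ 0.5043, -0.1006,  0.0631]), np.float64(0.0045)) pinR (array([ 0.4964, -0.151 ,  0.0822]), np.float64(0.0011))
pivot bolt [[ 0.4710021  -0.04441933  0.063     ]] [[ 0.46591079 -0.05134071  0.063     ]]
```

Call:
carry_out(motion=[-6,24,-20,0,0,0,-5,23,-40,0,0,0,0,0,-40,0,0,0,0,0,-40,0,0,0,0,0,-24,0,0,0,0,0,-10,0,0,0,0,0,0,0,0,0], gripper=0.25, force=20)

```text
time_s: 2.7
tool_pos: [0.5237, 0.0301, 0.0652]
eef_rot: [0.75, 0.661, -0.0, -0.0]
force: [-0.0, 0.5, 0.4]
gripper_width: 0.0646
grasp_force: 0.0
```

```bash
python3 - <<'E'
from station import r
import cv2,numpy as np,pickle
st=r.read_state(); print(st["time_s"],st["tool_pos"],st["force"],st["gripper_width"])
d={n:r.snapshot(n) for n in ["wrist","side"]}
pickle.dump(d,open("s2.pkl","wb"))
a=d["wrist"]["color"]; b=cv2.resize(d["side"]["color"][150:290,270:440],None,fx=3,fy=3,interpolation=cv2.INTER_CUBIC)
c=np.zeros((600,800,3),np.uint8); a2=cv2.resize(a,(272,170)); c[:420,:510]=b; c[420:590,:272]=a2
cv2.imwrite("pics/s2.png",c)
E
```

```text
2.7 [0.52374128 0.03014132 0.06524787] [-0.01999295  0.49538283  0.35469062] 0.06463346007683293
```

View pics/s2.png

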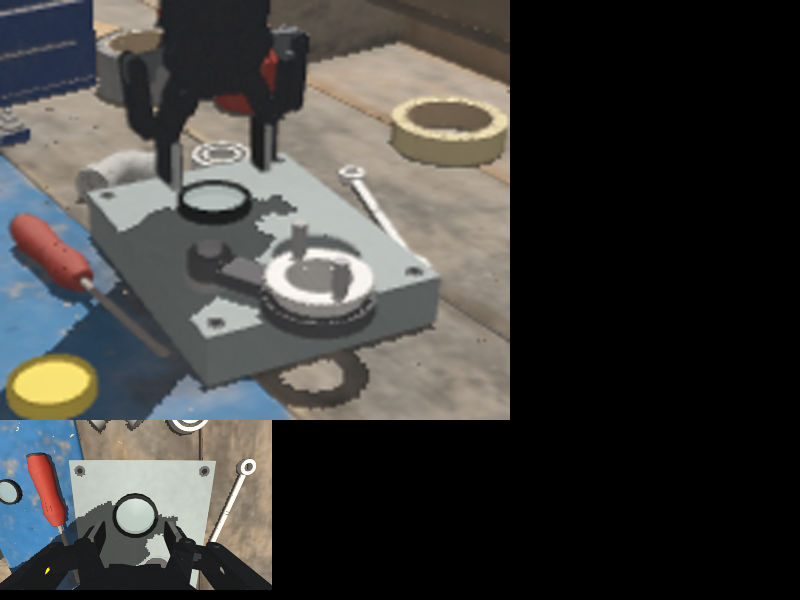

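The side crop shows the fingers straddling the glass but about 6 mm short in y, with the left tip near full-frame pixel (328,212) and the right near (358,206).

```bash
python3 - <<'E'
from h import *; import pickle
s=pickle.load(open("s2.pkl","rb"))["side"]
T=np.array([.52374,.03014]);a=np.array([np.cos(-.12),np.sin(-.12)])
for px,sg in (((328,212.3),-1),((358.3,206),1)):
    o,d=ray(s,[px]);d=d[0]; n=np.array([-a[1],a[0]])
    for off in (-.011,0):
        k=(n@(T+off*n-o[:2]))/(n@d[:2]); p=o+k*d; print(px,off,p.round(4),"along",((p[:2]-T)@a).round(4))
E
```

```text
(328, 212.3) -0.011 [0.4836 0.0239 0.0671] along -0.0391
(328, 212.3) 0 [0.4896 0.0343 0.0612] along -0.0344
(358.3, 206) -0.011 [0.5557 0.0152 0.0666] along 0.0335
(358.3, 206) 0 [0.5628 0.0254 0.0607] along 0.0394
```

Call:
carry_out(motion=[1,6,-6,0,0,0,0,0,-4,0,0,0,0,0,0,0,0,0])

```text
time_s: 3.18
tool_pos: [0.5248, 0.0373, 0.0551]
eef_rot: [0.75, 0.662, -0.0, -0.0]
force: [0.1, -0.1, 0.4]
gripper_width: 0.064
grasp_force: 0.0
```

Call:
carry_out(motion=[0,0,-5,0,0,0,0,0,-5,0,0,0,0,0,0,0,0,0])

```text
time_s: 3.55
tool_pos: [0.5246, 0.0371, 0.0448]
eef_rot: [0.75, 0.662, -0.0, -0.0]
force: [-0.1, -0.0, -0.4]
gripper_width: 0.064
grasp_force: 0.0
```

Call:
carry_out(motion=[0,0,0,0,0,0,0,0,0,0,0,0,0,0,0,0,0,0,0,0,0,0,0,0], gripper=0.5)

```text
time_s: 4.05
tool_pos: [0.5249, 0.0371, 0.0454]
eef_rot: [0.75, 0.662, -0.0, -0.0]
force: [-1.9, -1.3, 3.2]
gripper_width: 0.0547
grasp_force: 21.1
```

```bash
python3 - <<'E'
from station import r
from h import *; import pickle
st=r.read_state(); print(st["tool_pos"],st["force"],st["gripper_width"],st["grasp_force"])
d={n:r.snapshot(n) for n in ["wrist","side"]}
pickle.dump(d,open("s3.pkl","wb"))
b=cv2.resize(d["side"]["color"][165,][None] if 0 else d["side"]["color"][160:260,290:400],(660,600),interpolation=cv2.INTER_CUBIC)
cv2.imwrite("pics/s3.png",b)
E
```

```text
[0.52486435 0.03712637 0.04538979] [-1.90646033 -1.27528813  3.201568  ] 0.054727785999440365 21.09274685382843
```

View pics/s3.png

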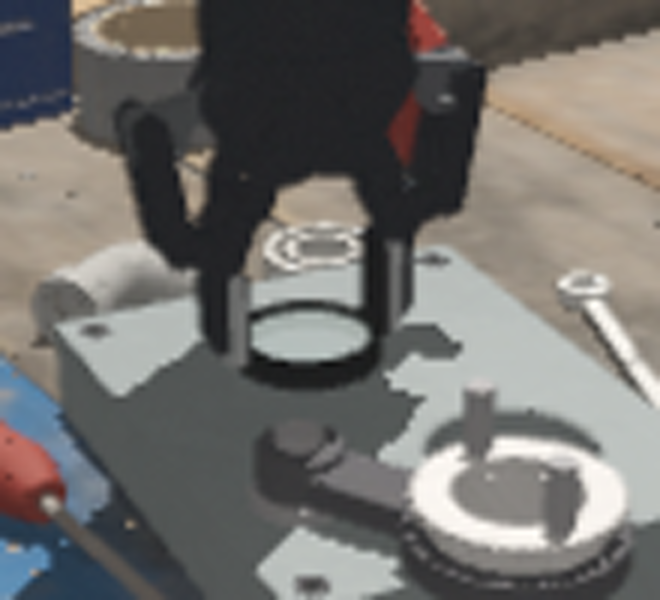

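The side crop shows the glass held between the pads, upright and flat on the plate, with the grip at 21 N. Next I slide it along the plate.

Call:
carry_out(motion=[2,-10,0,0,0,0,4,-18,0,0,0,0,4,-18,0,0,0,0,4,-18,0,0,0,0,4,-18,0,0,0,0,2,-10,0,0,0,0,0,0,0,0,0,0])

```text
time_s: 5.03
tool_pos: [0.5449, -0.0565, 0.045]
eef_rot: [0.751, 0.661, -0.0, 0.0]
force: [0.1, -1.5, 2.3]
gripper_width: 0.0548
grasp_force: 21.3
```

```bash
python3 - <<'E'
from station import r
from h import *; import pickle
st=r.read_state(); print(st["tool_pos"],st["force"],st["gripper_width"],st["grasp_force"])
d={n:r.snapshot(n) for n in ["wrist","top","side"]}
pickle.dump(d,open("s4.pkl","wb"))
c=np.zeros((600,800,3),np.uint8)
w=d["wrist"]["color"]; c[:400,:640]=w
c[400:600,:300]=cv2.resize(d["side"]["color"][180:260,310:430],(300,200),interpolation=cv2.INTER_CUBIC)
cv2.imwrite("pics/s4.png",c)
E
```

```text
[ 0.54491481 -0.05653674  0.04503307] [ 0.08927823 -1.52173689  2.32785517] 0.054812992623523425 21.282390654087067
```

View pics/s4.png

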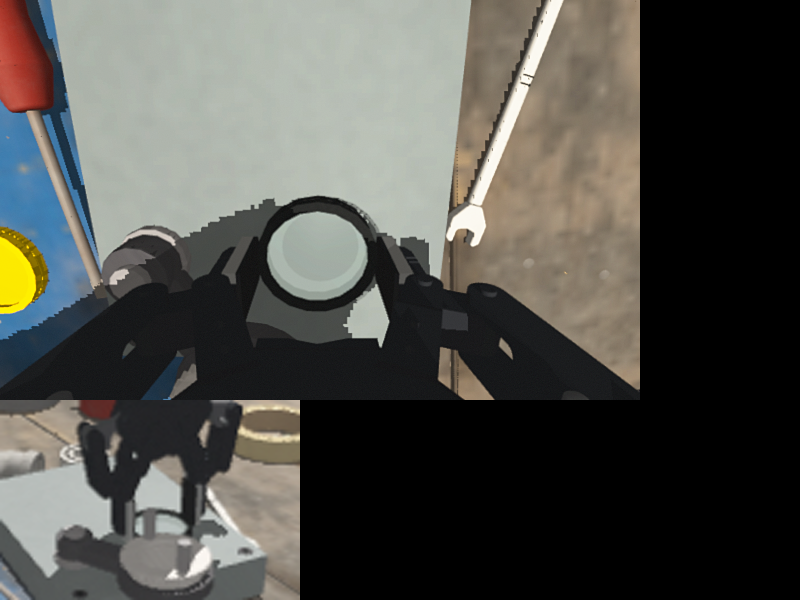

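The wrist view shows the glass nearly over the cell, at about (318,250). A crescent of rim shows at (365,215) and the cell floor can be seen through the glass. The last 4 mm come next, then I lower it gently.

Call:
carry_out(motion=[1,-4,0,0,0,0,0,0,0,0,0,0,0,0,-1,0,0,0,0,0,-1,0,0,0,0,0,0,0,0,0])

```text
time_s: 5.8
tool_pos: [0.5459, -0.0587, 0.0431]
eef_rot: [0.75, 0.662, -0.0, -0.0]
force: [0.2, 0.3, -0.8]
gripper_width: 0.0545
grasp_force: 21.2
```

Call:
carry_out(motion=[0,-1.5,0,0,0,0,0,0,-1,0,0,0,0,0,-1,0,0,0,0,0,0,0,0,0])

```text
time_s: 6.3
tool_pos: [0.5459, -0.0603, 0.0412]
eef_rot: [0.75, 0.662, -0.0, -0.0]
force: [-0.7, 0.2, -0.2]
gripper_width: 0.0546
grasp_force: 21.2
```

Call:
carry_out(motion=[0,0,-1,0,0,0,0,0,0,0,0,0])

```text
time_s: 6.55
tool_pos: [0.546, -0.0603, 0.0403]
eef_rot: [0.75, 0.662, 0.0, 0.0]
force: [-0.5, -0.0, -0.2]
gripper_width: 0.0544
grasp_force: 21.7
```

Call:
carry_out(motion=[0,0,-1,0,0,0,0,0,0,0,0,0])

```text
time_s: 6.8
tool_pos: [0.5461, -0.0603, 0.0402]
eef_rot: [0.75, 0.662, 0.0, 0.0]
force: [-3.4, -1.1, 13.1]
gripper_width: 0.0543
grasp_force: 28.6
```

Call:
carry_out(motion=[0,0,1,0,0,0,0,0,0,0,0,0,0,0,0,0,0,0], gripper=0.25)

```text
time_s: 7.18
tool_pos: [0.5459, -0.0603, 0.0401]
eef_rot: [0.75, 0.662, -0.0, -0.0]
force: [-0.5, -0.7, -0.3]
gripper_width: 0.0643
grasp_force: 0.0
```

Call:
carry_out(motion=[0,0,10,0,0,0,0,0,30,0,0,0,0,0,40,0,0,0,0,0,40,0,0,0,0,30,30,0,0,0,0,30,30,0,0,0,0,0,0,0,0,0])

```text
time_s: 8.05
tool_pos: [0.5471, 0.0028, 0.2234]
eef_rot: [0.749, 0.663, 0.002, 0.001]
force: [-0.0, -0.1, -0.4]
gripper_width: 0.0642
grasp_force: 0.0
```

```bash
python3 - <<'E'
from station import r
from h import *; import pickle
st=r.read_state(); print(st["tool_pos"],st["force"],st["gripper_width"],st["joint_pos"])
d={n:r.snapshot(n) for n in ["wrist","top","side"]}
pickle.dump(d,open("s5.pkl","wb"))
c=np.zeros((600,800,3),np.uint8)
c[:300,:400]=cv2.resize(d["side"]["color"][180:270,320:440],(400,300),interpolation=cv2.INTER_CUBIC)
c[300:600,:400]=cv2.resize(d["top"]["color"][145:235,350:470],(400,300),interpolation=cv2.INTER_CUBIC)
c[:400,400:]=cv2.resize(d["wrist"]["color"][140:400,190:450],(400,400))
cv2.imwrite("pics/s5.png",c)
E
```

```text
[0.54706506 0.00278032 0.22335807] [-0.02201864 -0.10948224 -0.43455622] 0.06423457052266407 [ 0.22338889  0.42317659 -0.4520316   1.79430745  0.2189005   0.96836491
 -0.43889598]
```

View pics/s5.png

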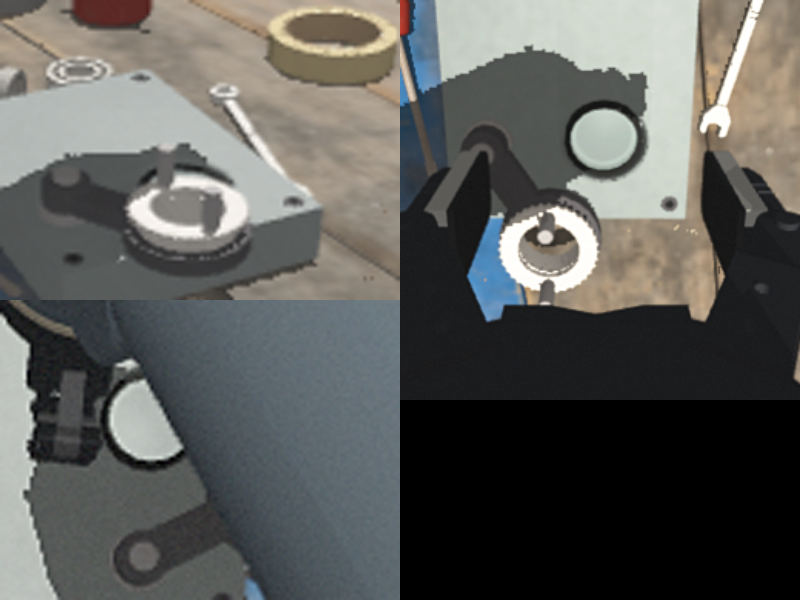

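Seated: in the wrist view the glass lies inside the rim at about (321,229), and in the side view nothing stands above the plate. Now to measure the arm angle, the ring axis and the pins.

```bash
python3 - <<'E'
from h import *; import pickle
w1=pickle.load(open("s1.pkl","rb"))["wrist"]; t=pickle.load(open("s0.pkl","rb"))["top"]; w5=pickle.load(open("s5.pkl","rb"))["wrist"]
piv=np.array([.4663,-.0504])
for n,s,(x0,x1,y0,y1),thr in (("w1",w1,(255,340,240,325),170),("t",t,(405,460,178,228),185),("w5",w5,(245,325,265,335),170)):
    im=s["color"][y0:y1,x0:x1]; m=(im.min(2)>thr).astype(np.uint8)
    k=max(cv2.findContours(m,cv2.RETR_EXTERNAL,cv2.CHAIN_APPROX_NONE)[0],key=cv2.contourArea)
    h=cv2.convexHull(k)+[x0,y0]; P=on_plane(s,h.reshape(-1,2),.067)[:,:2]
    c,R=cv2.minEnclosingCircle((P*1000).astype(np.float32)); q=np.linalg.lstsq(np.c_[2*P,np.ones(len(P))],(P**2).sum(1),rcond=None)[0]
    c=np.array(c)/1000; f=q[:2]; v=f-piv
    print(n,"encl",c.round(4),round(R,1),"fit",f.round(4),np.sqrt(q[2]+f@f).round(4),"dist",np.hypot(*v).round(4),"ang",np.arctan2(v[1],v[0]).round(3))
for n,s,a in (("w1",w1,[(295,262),(295,316)]),("t",t,[(420.5,198.),(450,201.5)]),("w5",w5,[(284.3,294)])):
    print(n,on_plane(s,a,.091)[:,:2].round(4).tolist())
# glass radius in the cell for both heights
im=cv2.cvtColor(w5["color"],cv2.COLOR_BGR2GRAY)[195:265,285:360]; m=(im>120).astype(np.uint8)
k=max(cv2.findContours(m,cv2.RETR_EXTERNAL,cv2.CHAIN_APPROX_NONE)[0],key=cv2.contourArea); print(cv2.contourArea(k),cv2.fitEllipse(k))
E
```

```text
w1 encl [ 0.5008 -0.1214] 33.6 fit [ 0.5013 -0.122 ] 0.0326 dist 0.0797 ang -1.116
t encl [ 0.4934 -0.1216] 31.2 fit [ 0.4967 -0.1221] 0.0297 dist 0.0779 ang -1.169
w5 encl [ 0.5012 -0.1207] 33.7 fit [ 0.5012 -0.121 ] 0.0331 dist 0.0787 ang -1.111
w1 [[0.5064, -0.0848], [0.4983, -0.145]]
t [[0.5027, -0.0972], [0.4956, -0.1486]]
w5 [[0.5051, -0.0955]]
1285.5 ((37.1154670715332, 35.01719665527344), (38.546443939208984, 42.49966049194336), 86.12250518798828)
```

Call:
carry_out(motion=[-16,-25,0,0,0,-0.166,-17,-25,0,0,0,-0.166,-17,-25,0,0,0,-0.166,-17,-25,-10,0,0,-0.166,-17,-25,-20,0,0,-0.166,-16,-26,-30,0,0,-0.166,0,0,0,0,0,0,0,0,0,0,0,0], gripper=1)

```text
time_s: 9.2
tool_pos: [0.446, -0.1514, 0.1601]
eef_rot: [0.975, 0.223, -0.0, -0.0]
force: [0.0, 0.6, 0.5]
gripper_width: -0.0001
grasp_force: 0.0
```

Call:
carry_out(motion=[0,0,-40,0,0,0,0,0,-40,0,0,0,0,0,-20,0,0,0,0,0,-7,0,0,0,0,0,0,0,0,0])

```text
time_s: 9.82
tool_pos: [0.4466, -0.151, 0.0536]
eef_rot: [0.975, 0.224, 0.0, -0.0]
force: [0.4, -0.4, 0.9]
gripper_width: 0.0002
grasp_force: 0.0
```

```bash
python3 - <<'E'
from station import r
from h import *; import pickle
d={n:r.snapshot(n) for n in ["side","wrist"]}
pickle.dump(d,open("s6.pkl","wb"))
c=np.zeros((600,800,3),np.uint8)
c[:480,:640]=cv2.resize(d["side"]["color"][170:290,290:450],(640,480),interpolation=cv2.INTER_CUBIC)
cv2.imwrite("pics/s6.png",c[:480,:640])
import numpy as np
piv=np.array([.4663,-.0504]);a0=-1.115;prev=None
for k in range(0,13):
    a=a0+(.987*k/12); u=np.array([np.cos(a),np.sin(a)]);n=np.array([u[1],-u[0]]); p=(piv+.080*u+.047*n)*1000
    print(k,p.round(1),None if prev is None else (p-prev).round(1)); prev=p
E
```

```text
0 [ 459.3 -142.9] None
1 [ 466.9 -143.2] [ 7.6 -0.3]
2 [ 474.6 -142.8] [7.6 0.4]
3 [ 482.1 -141.8] [7.6 1. ]
4 [ 489.6 -140.2] [7.5 1.6]
5 [ 496.9 -138. ] [7.3 2.2]
6 [ 504.  -135.2] [7.1 2.8]
7 [ 510.8 -131.8] [6.8 3.4]
8 [ 517.4 -127.9] [6.5 3.9]
9 [ 523.5 -123.4] [6.2 4.5]
10 [ 529.3 -118.5] [5.8 4.9]
11 [ 534.7 -113.1] [5.4 5.4]
12 [ 539.6 -107.2] [4.9 5.8]
```

View pics/s6.png

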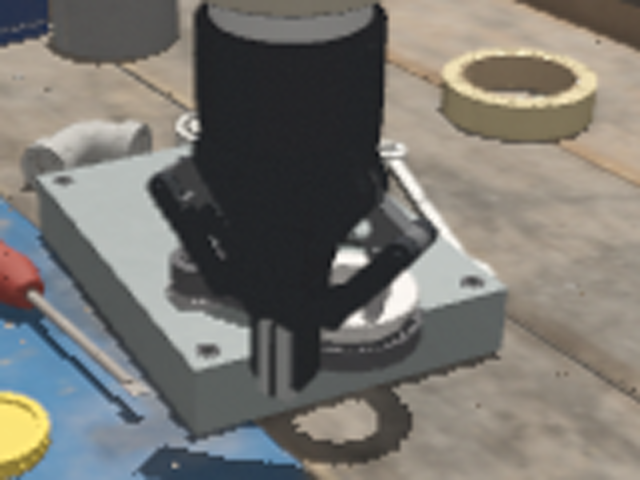

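The side crop shows the closed fingers beside the collar's outer side, with their tips at collar height and clear of the pins. Pushing now.

Call:
carry_out(motion=[7,4,0,0,0,0,6,4,0,0,0,0,7.6,-0.3,0,0,0,0.082,7.6,0.4,0,0,0,0.082,0,0,0,0,0,0])

```text
time_s: 10.55
tool_pos: [0.4748, -0.143, 0.0534]
eef_rot: [0.953, 0.302, 0.0, -0.0]
force: [0.3, 0.6, -0.0]
gripper_width: 0.0001
grasp_force: 0.0
```

Call:
carry_out(motion=[7.6,1,0,0,0,0.082,7.5,1.6,0,0,0,0.082,7.3,2.2,0,0,0,0.082,7.1,2.8,0,0,0,0.082])

```text
time_s: 11.05
tool_pos: [0.5031, -0.136, 0.0534]
eef_rot: [0.891, 0.454, -0.001, -0.0]
force: [-3.3, -1.4, 1.9]
gripper_width: 0.0001
grasp_force: 1.7
```

Call:
carry_out(motion=[6.8,3.4,0,0,0,0.082,6.5,3.9,0,0,0,0.082,6.2,4.5,0,0,0,0.082,5.8,4.9,0,0,0,0.082])

```text
time_s: 11.55
tool_pos: [0.5288, -0.1197, 0.0534]
eef_rot: [0.805, 0.593, -0.001, 0.0]
force: [-2.3, -3.4, 1.9]
gripper_width: -0.0003
grasp_force: 1.8
```

Pushing at about 4 N, as expected. I finish the swing in slow steps until it meets the stop.

Call:
carry_out(motion=[5.4,5.4,0,0,0,0.082,4.9,5.8,0,0,0,0.082,0.2,1.5,0,0,0,0,0,0,0,0,0,0])

```text
time_s: 12.05
tool_pos: [0.54, -0.1067, 0.0534]
eef_rot: [0.755, 0.656, 0.0, 0.001]
force: [2.0, -4.2, -1.3]
gripper_width: -0.0001
grasp_force: 1.7
```

Call:
carry_out(motion=[0.3,2,0,0,0,0,0,0,0,0,0,0])

```text
time_s: 12.3
tool_pos: [0.5401, -0.1064, 0.0535]
eef_rot: [0.755, 0.656, -0.0, 0.001]
force: [2.7, -9.4, -0.7]
gripper_width: 0.0002
grasp_force: 4.3
```

The arm is on its stop: the force rises to 9 N with no motion. I back off, lift and look at the pins.

Call:
carry_out(motion=[-1,-8,0,0,0,0,-1,-10,0,0,0,0,0,0,40,0,0,0,0,0,50,0,0,0,0,30,50,0,0,0,0,45,30,0,0,0,7,30,10,0,0,0,0,0,0,0,0,0], gripper=0.1)

```text
time_s: 13.3
tool_pos: [0.5453, -0.0144, 0.2345]
eef_rot: [0.753, 0.658, 0.001, 0.0]
force: [-0.6, -0.9, -0.7]
gripper_width: 0.0769
grasp_force: 0.0
```

```bash
python3 - <<'E'
from station import r
from h import *; import pickle
st=r.read_state(); print(st["tool_pos"],st["eef_rot"],st["joint_pos"].round(3),st["force"])
d={n:r.snapshot(n) for n in ["side","wrist","top"]}
pickle.dump(d,open("s7.pkl","wb"))
c=np.zeros((600,800,3),np.uint8)
c[:300,:400]=cv2.resize(d["side"]["color"][170:260,320:440],(400,300),interpolation=cv2.INTER_CUBIC)
c[300:600,:400]=cv2.resize(d["top"]["color"][145:235,350:470],(400,300),interpolation=cv2.INTER_CUBIC)
c[:400,400:]=cv2.resize(d["wrist"]["color"][140:300,240:400],(400,400),interpolation=cv2.INTER_CUBIC)
cv2.imwrite("pics/s7.png",c)
E
```

```text
[ 0.54526174 -0.01438364  0.23447538] [7.52608253e-01 6.58467183e-01 1.32568274e-03 1.71091752e-04] [ 0.319  0.423 -0.546  1.778  0.253  1.008 -0.457] [-0.55341502 -0.86645941 -0.70579336]
```

View pics/s7.png

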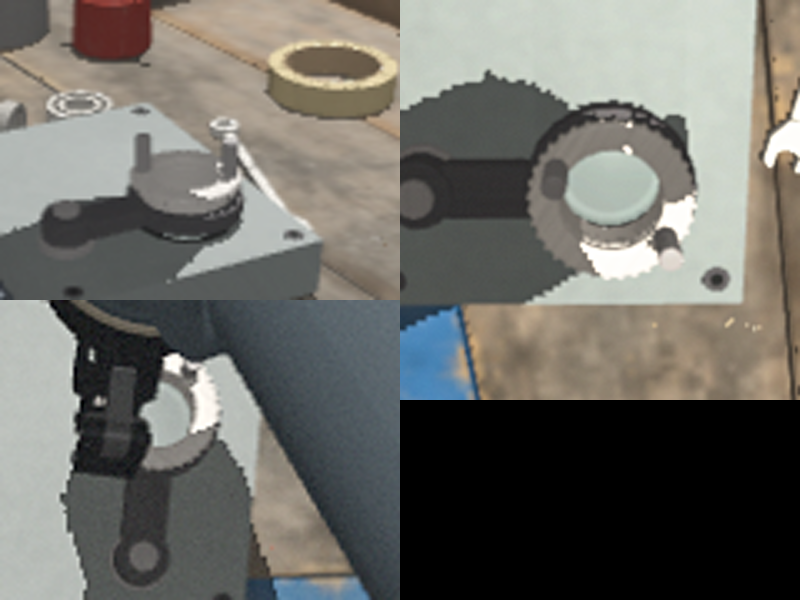

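The arm is closed over the cell and the glass shows through the ring. In the wrist frame the pin tops are at about (301,215) and (349,243).

```bash
python3 - <<'E'
from h import *; import pickle
d=pickle.load(open("s7.pkl","rb")); w=d["wrist"]
P=on_plane(w,[(300.8,215.2),(348.8,243.2)],.091)[:,:2]; v=P[1]-P[0]
print(P.round(4),P.mean(0).round(4),np.hypot(*v).round(4),np.arctan2(v[1],v[0]).round(3))
f=np.array([.5456,-.0606]); 
for a in (-.72,np.arctan2(v[1],v[0])):
  e=np.array([np.cos(a),np.sin(a)])*.026; Q=[[*(f+e),.091],[*(f-e),.091],[*(f+e),.067],[*(f-e),.067],[*f,.067]]
  print(a,((proj(w,Q)-[240,140])*2.5+[400,0]).round(0).tolist(), ((proj(d["side"],Q)-[320,170])*400/120).round(0).tolist())
E
```

```text
[[ 0.5265 -0.0424]
 [ 0.5667 -0.0757]] [ 0.5466 -0.059 ] 0.0522 -0.691
-0.72 [[668.0, 264.0], [551.0, 191.0], [663.0, 238.0], [554.0, 170.0], [609.0, 205.0]] [[231.0, 135.0], [143.0, 130.0], [229.0, 171.0], [143.0, 165.0], [186.0, 168.0]]
-0.6911994836911697 [[670.0, 262.0], [550.0, 192.0], [664.0, 237.0], [553.0, 172.0], [609.0, 205.0]] [[231.0, 135.0], [143.0, 130.0], [229.0, 170.0], [143.0, 166.0], [186.0, 168.0]]
```

Call:
carry_out(motion=[0.7,-15,-10,0,0,-0.142,0,-15,-20,0,0,-0.142,0,-15.6,-30,0,0,-0.142,0,0,-35,0,0,-0.141,0,0,-20,0,0,0,0,0,0,0,0,0])

```text
time_s: 14.2
tool_pos: [0.5439, -0.0641, 0.1165]
eef_rot: [0.908, 0.419, -0.002, -0.001]
force: [0.1, -0.5, 0.0]
gripper_width: 0.0768
grasp_force: 0.0
```

Call:
carry_out(motion=[2,4,0,0,0,0,0,0,-15,0,0,0,0,0,-15,0,0,0,0,0,-7,0,0,0,0,0,0,0,0,0])

```text
time_s: 14.82
tool_pos: [0.547, -0.0588, 0.0805]
eef_rot: [0.908, 0.42, -0.001, -0.0]
force: [0.3, 0.3, -0.4]
gripper_width: 0.077
grasp_force: 0.0
```

```bash
python3 - <<'E'
from station import r
from h import *; import pickle
st=r.read_state(); print(st["tool_pos"],st["force"],st["ft_torque"],st["joint_pos"].round(3))
d={n:r.snapshot(n) for n in ["side","wrist"]}
c=np.zeros((480,800,3),np.uint8)
c[:450,:400]=cv2.resize(d["side"]["color"][145:255,330:428],(400,450),interpolation=cv2.INTER_CUBIC)
c[:400,400:]=cv2.resize(d["wrist"]["color"][140:400,190:450],(400,400),interpolation=cv2.INTER_CUBIC)
cv2.imwrite("pics/s8.png",c)
E
```

```text
[ 0.54700445 -0.05880115  0.08052407] [ 0.26289005  0.28579457 -0.42160034] [ 0.01210742  0.03511425 -0.00460994] [ 0.231  0.6   -0.316  1.94   0.295  0.648 -0.974]
```

View pics/s8.png

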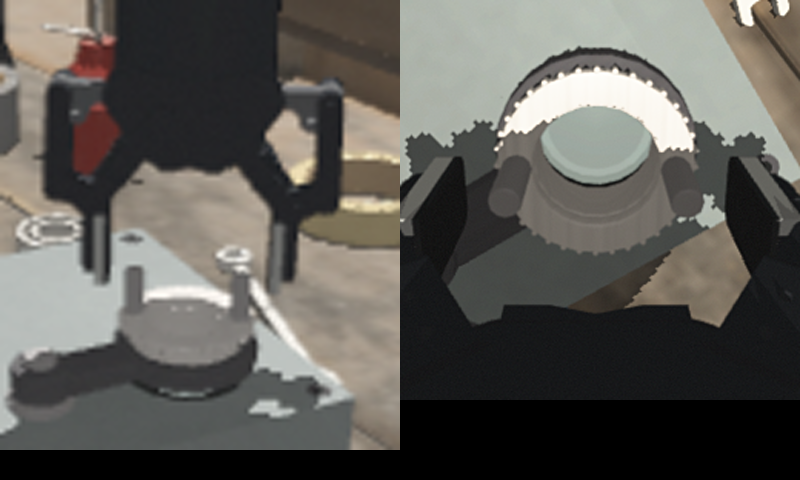

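The fingers straddle the pins symmetrically: in the wrist crop the pins are at (508,200) and (681,200) and the pads at (438,…) and (755,…). Clockwise turns lower joint 7, so I take the equivalent grasp a half turn away, which gives room for the whole 3.9 rad.

Call:
carry_out(motion=[0,0,25,0,0,0,0,0,25,0,0,0,0,0,0,0,0,0.175,0,0,0,0,0,0.175,0,0,0,0,0,0.175,0,0,0,0,0,0.175,0,0,0,0,0,0.175,0,0,0,0,0,0.175])

```text
time_s: 15.92
tool_pos: [0.5477, -0.059, 0.1318]
eef_rot: [0.573, 0.82, 0.0, 0.0]
force: [0.3, -0.3, -0.5]
gripper_width: 0.0768
grasp_force: 0.0
```

Call:
carry_out(motion=[0,0,0,0,0,0.175,0,0,0,0,0,0.175,0,0,0,0,0,0.175,0,0,0,0,0,0.175,0,0,0,0,0,0.175,0,0,0,0,0,0.175,0,0,0,0,0,0.175,0,0,0,0,0,0.175])

```text
time_s: 16.92
tool_pos: [0.5477, -0.0592, 0.1318]
eef_rot: [-0.09, 0.996, -0.0, 0.0]
force: [-0.6, 0.7, -0.2]
gripper_width: 0.0769
grasp_force: 0.0
```

Call:
carry_out(motion=[0,0,0,0,0,0.175,0,0,0,0,0,0.175,0,0,0,0,0,0.175,0,0,0,0,0,0.175,0,0,0,0,0,0])

```text
time_s: 17.55
tool_pos: [0.5475, -0.0591, 0.1313]
eef_rot: [-0.423, 0.906, 0.0, 0.0]
force: [0.5, -0.6, -0.1]
gripper_width: 0.0767
grasp_force: 0.0
```

```bash
python3 - <<'E'
from station import r
import numpy as np
st=r.read_state(); q=st["eef_rot"]; print(st["tool_pos"],st["joint_pos"].round(3),2*np.arctan2(q[1],q[0])-np.pi/2,-.70+np.pi)
E
```

```text
[ 0.5475368  -0.05910785  0.13133067] [ 0.729  0.777 -1.195  1.878  0.826  1.092  1.645] 2.4444015345889607 2.441592653589793
```

Call:
carry_out(motion=[-1,-0.7,-25,0,0,0,0,0,-20,0,0,0,0,0,-7,0,0,0,0,0,0,0,0,0])

```text
time_s: 18.05
tool_pos: [0.5464, -0.0593, 0.0791]
eef_rot: [-0.424, 0.906, 0.0, -0.0]
force: [-0.1, 0.6, 0.8]
gripper_width: 0.0773
grasp_force: 0.0
```

Call:
carry_out(motion=[0,0,0,0,0,0,0,0,0,0,0,0,0,0,0,0,0,0,0,0,0,0,0,0], gripper=0.35, force=20)

```text
time_s: 18.55
tool_pos: [0.547, -0.0593, 0.0801]
eef_rot: [-0.424, 0.906, -0.0, 0.001]
force: [-0.9, -0.5, 6.0]
gripper_width: 0.0609
grasp_force: 21.0
```

Both pins are gripped (61 mm across, expected 62). Turning clockwise while sinking with the thread.

Call:
carry_out(motion=[0,0,-0.3,0,0,-0.15,0,0,-0.25,0,0,-0.15,0,0,-0.25,0,0,-0.15,0,0,0,0,0,0])

```text
time_s: 19.05
tool_pos: [0.5473, -0.0598, 0.0793]
eef_rot: [-0.211, 0.978, -0.001, 0.001]
force: [1.8, -1.9, 7.5]
gripper_width: 0.0607
grasp_force: 21.4
```

```bash
cat > st.py <<'E'
from station import r
import numpy as np
st=r.read_state(); q=st["eef_rot"]; print(st["time_s"],st["tool_pos"].round(4),"yaw",(2*np.arctan2(q[1],q[0])-np.pi/2).round(3),"F",st["force"].round(1),"T",st["ft_torque"].round(2),st["gripper_width"].round(4),st["grasp_force"].round(1),st["joint_pos"].round(2))
E
python3 st.py
```

```text
Traceback (most recent call last):
  File "st.py", line 3, in <module>
    st=r.read_state(); q=st["eef_rot"]; print(st["time_s"],st["tool_pos"].round(4),"yaw",(2*np.arctan2(q[1],q[0])-np.pi/2).round(3),"F",st["force"].round(1),"T",st["ft_torque"].round(2),st["gripper_width"].round(4),st["grasp_force"].round(1),st["joint_pos"].round(2))
                                                                                                                                                                                          ^^^^^^^^^^^^^^^^^^^^^^^^^
AttributeError: 'float' object has no attribute 'round'
```

Call:
carry_out(motion=[0,0,-0.25,0,0,-0.15,0,0,-0.25,0,0,-0.15,0,0,-0.25,0,0,-0.15,0,0,-0.25,0,0,-0.15,0,0,-0.25,0,0,-0.15,0,0,-0.25,0,0,-0.15,0,0,-0.25,0,0,-0.15,0,0,0,0,0,0])

```text
time_s: 20.05
tool_pos: [0.5471, -0.0611, 0.0775]
eef_rot: [0.308, 0.952, -0.001, 0.001]
force: [0.8, -5.8, 8.6]
gripper_width: 0.0604
grasp_force: 21.6
```

Call:
carry_out(motion=[0,0,-0.25,0,0,-0.15,0,0,-0.25,0,0,-0.15,0,0,-0.25,0,0,-0.15,0,0,-0.25,0,0,-0.15,0,0,-0.25,0,0,-0.15,0,0,0,0,0,0])

```text
time_s: 20.8
tool_pos: [0.5463, -0.0616, 0.0762]
eef_rot: [0.635, 0.773, -0.001, 0.001]
force: [-1.7, -7.4, 10.7]
gripper_width: 0.0606
grasp_force: 21.8
```

```bash
sed -i 's/st\["gripper_width"\].round(4),st\["grasp_force"\].round(1)/st["gripper_width"],st["grasp_force"]/' st.py; python3 st.py
```

```text
20.8 [ 0.5463 -0.0616  0.0762] yaw 0.195 F [-1.7 -7.4 10.7] T [-1.54  0.47 -0.03] 0.060578175805802194 21.751716434955597 [ 0.39  0.64 -0.57  1.94  0.52  0.71 -0.29]
```

Call:
carry_out(motion=[0,-1,0.3,0,0,-0.15,0,0,-0.25,0,0,-0.15,0,0,-0.25,0,0,-0.15,0,0,-0.25,0,0,-0.15,0,0,-0.25,0,0,-0.15,0,0,0,0,0,0])

```text
time_s: 21.55
tool_pos: [0.5454, -0.0617, 0.0751]
eef_rot: [0.874, 0.487, -0.001, 0.0]
force: [-4.4, -2.8, 10.4]
gripper_width: 0.0605
grasp_force: 21.7
```

Call:
carry_out(motion=[0,0,-0.25,0,0,-0.15,0,0,-0.25,0,0,-0.15,0,0,-0.25,0,0,-0.15,0,0,-0.25,0,0,-0.15,0,0,0,0,0,0])

```text
time_s: 22.18
tool_pos: [0.5465, -0.0603, 0.0741]
eef_rot: [0.978, 0.208, 0.0, 0.0]
force: [-0.6, -0.7, 6.3]
gripper_width: 0.0588
grasp_force: 21.1
```

```bash
python3 st.py
```

```text
22.175 [ 0.5465 -0.0603  0.0741] yaw -1.152 F [-0.6 -0.7  6.3] T [-0.12  0.2  -0.37] 0.05876465093775545 21.100281178951263 [ 0.15  0.6  -0.19  1.95  0.18  0.61 -1.31]
```

The jaw width fell to 58.8 mm and the torque rose, so the ring has met resistance with the tool at about 3.6 rad. I release and look.

Call:
carry_out(motion=[0,0,0,0,0,0,0,0,0,0,0,0,0,0,40,0,0,0,0,0,50,0,0,0,-20,-25,40,0,0,0,-20,-25,30,0,0,0,0,0,0,0,0,0], gripper=0.1)

```text
time_s: 23.05
tool_pos: [0.5061, -0.1129, 0.2359]
eef_rot: [0.979, 0.206, 0.001, 0.001]
force: [0.6, 0.0, -0.1]
gripper_width: 0.0771
grasp_force: 0.0
```

```bash
python3 st.py; python3 - <<'E'
from station import r
from h import *; import pickle
d={n:r.snapshot(n) for n in ["side","wrist","top"]}
pickle.dump(d,open("s9.pkl","wb"))
c=np.zeros((600,800,3),np.uint8)
c[:300,:400]=cv2.resize(d["side"]["color"][170:260,320:440],(400,300),interpolation=cv2.INTER_CUBIC)
c[300:600,:400]=cv2.resize(d["top"]["color"][145:235,350:470],(400,300),interpolation=cv2.INTER_CUBIC)
c[:250,400:]=cv2.resize(d["wrist"]["color"],(400,250))
f=np.array([.5460,-.0600,.06]); x,y=proj(d["wrist"],[f])[0].astype(int); print(x,y)
x=max(min(x,560),80);y=max(min(y,330),70)
c[250:600,400:]=cv2.resize(d["wrist"]["color"][y-70:y+70,x-80:x+80],(400,350),interpolation=cv2.INTER_CUBIC)
cv2.imwrite("pics/s9.png",c)
E
```

```text
23.05 [ 0.5061 -0.1129  0.2359] yaw -1.156 F [ 0.6  0.  -0.1] T [ 0.07 -0.04  0.01] 0.07707264847275394 0.0 [ 0.3   0.35 -0.23  1.85  0.1   0.95 -1.13]
284 117
```

View pics/s9.png

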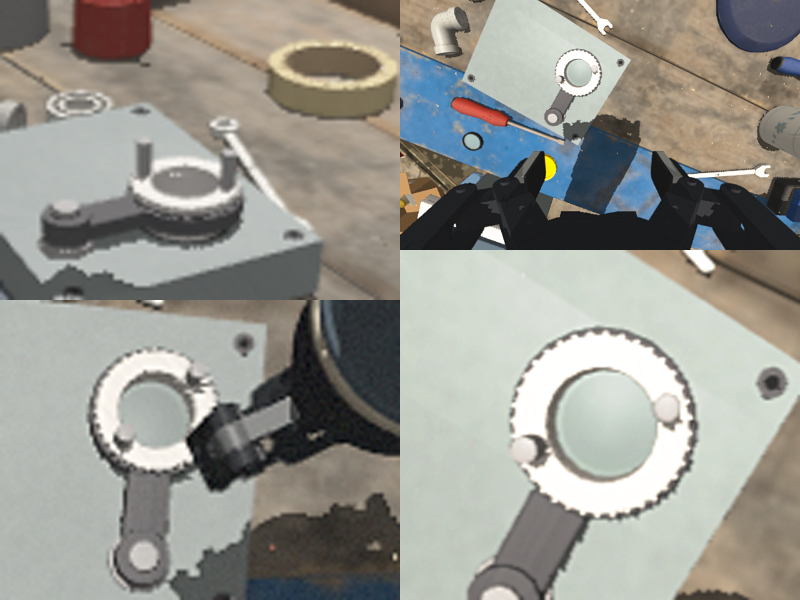

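The side view shows the ring lower. The pins are at (363,213) and (389,216) in the side view, (409,168) and (388,186) in the top view, and (311,110) and (254,127) in the wrist view.

```bash
python3 - <<'E'
from h import *; import pickle
d=pickle.load(open("s9.pkl","rb")); w,t,s=d["wrist"],d["top"],d["side"]
pw=[(310.8,109.8),(254,126.6)]; pt=[(409.1,167.5),(387.5,185.5)]
for z in (.0845,.0855):
  for n,c,p in (("w",w,pw),("t",t,pt)):
    P=on_plane(c,p,z)[:,:2]; v=P[0]-P[1]; print(z,n,P.round(4).tolist(),P.mean(0).round(4),np.hypot(*v).round(4),"ang",np.arctan2(v[1],v[0]).round(3))
# predict side pins for several z, angle a
f=np.array([.5461,-.0600])
for a in (-.72,):
  pass
P=on_plane(w,pw,.0845)[:,:2]; v=P[0]-P[1]; a=np.arctan2(v[1],v[0])
for z in (.091,.0875,.0845):
  e=np.array([np.cos(a),np.sin(a)])*.026; Q=[[*(f+e),z],[*(f-e),z]]
  print(z,((proj(s,Q)-[320,170])*400/120).round(1).tolist())
# ring flange outer top edge in side view: lowest/uppermost rows
m=(s["color"].min(2)>165)[170:260,320:440].astype(np.uint8)
k=max(cv2.findContours(m,cv2.RETR_EXTERNAL,cv2.CHAIN_APPROX_NONE)[0],key=cv2.contourArea); print("white bbox(crop x3.33)",np.array(cv2.boundingRect(k))*400/120)
th=np.linspace(0,6.28,200)
for z in (.067,.062,.0605):
  q=(proj(s,np.c_[f[0]+.033*np.cos(th),f[1]+.033*np.sin(th),0*th+z])-[320,170])*400/120; print(z,q.min(0).round(1),q.max(0).round(1))
E
```

```text
0.0845 w [[0.5628, -0.0802], [0.53, -0.0409]] [ 0.5464 -0.0606] 0.0512 ang -0.876
0.0845 t [[0.5583, -0.0808], [0.5269, -0.0415]] [ 0.5426 -0.0611] 0.0503 ang -0.897
0.0855 w [[0.5628, -0.0802], [0.5301, -0.0411]] [ 0.5464 -0.0606] 0.051 ang -0.876
0.0855 t [[0.5581, -0.0806], [0.5268, -0.0413]] [ 0.5424 -0.061 ] 0.0503 ang -0.897
0.091 [[230.0, 137.4], [144.7, 126.4]]
0.0875 [[229.7, 142.7], [144.6, 131.6]]
0.0845 [[229.5, 147.2], [144.5, 136.0]]
white bbox(crop x3.33) [  0.          93.33333333 320.         193.33333333]
0.067 [131.1 143.2] [240.8 193.6]
0.062 [131.  150.3] [240.4 201.1]
0.0605 [130.9 152.4] [240.3 203.4]
```

Pins at −0.88 rad, so the ring has turned about 3.32 rad from where it started, and the side view fits pin tops near 84.5 mm (snug). To confirm it is at the stop I regrip and try it further.

Call:
carry_out(motion=[20,26,-10,0,0,0.14,20,26,-20,0,0,0.136,0,0,-40,0,0,0,0,0,-30,0,0,0,0,0,-10,0,0,0,0,0,0,0,0,0])

```text
time_s: 23.95
tool_pos: [0.5463, -0.0579, 0.1231]
eef_rot: [0.94, 0.34, -0.001, -0.001]
force: [0.8, 0.5, 0.4]
gripper_width: 0.0768
grasp_force: 0.0
```

```bash
python3 st.py
```

```text
23.95 [ 0.5463 -0.0579  0.1231] yaw -0.877 F [0.8 0.5 0.4] T [-0.   -0.03 -0.02] 0.07680817733914994 0.0 [ 0.21  0.53 -0.28  1.91  0.21  0.73 -1.07]
```

Call:
carry_out(motion=[0,-2.4,-20,0,0,0,0,0,-20,0,0,0,0,0,-8,0,0,0,0,0,0,0,0,0])

```text
time_s: 24.45
tool_pos: [0.5468, -0.0608, 0.0762]
eef_rot: [0.941, 0.34, 0.0, 0.0]
force: [0.1, 0.3, 0.3]
gripper_width: 0.0769
grasp_force: 0.0
```

Call:
carry_out(motion=[0,0,0,0,0,0,0,0,0,0,0,0,0,0,0,0,0,0,0,0,0,0,0,0], gripper=0.35, force=25)

```text
time_s: 24.95
tool_pos: [0.5466, -0.0603, 0.077]
eef_rot: [0.941, 0.34, 0.0, -0.0]
force: [-3.8, 2.5, 7.0]
gripper_width: 0.0602
grasp_force: 25.6
```

Call:
carry_out(motion=[0,0,0,0,0,-0.08,0,0,0,0,0,-0.08,0,0,0,0,0,0])

```text
time_s: 25.32
tool_pos: [0.5497, -0.059, 0.0772]
eef_rot: [0.965, 0.264, 0.003, 0.0]
force: [6.3, 4.8, -3.5]
gripper_width: 0.0599
grasp_force: 28.7
```

```bash
python3 st.py
```

```text
25.325 [ 0.5497 -0.059   0.0772] yaw -1.037 F [ 6.3  4.8 -3.5] T [ 0.92 -1.48  0.19] 0.05994268575392442 28.670871555805206 [ 0.16  0.6  -0.21  1.95  0.2   0.61 -1.21]
```

The tool shifted a few millimetres instead of turning freely, so the ring looks hard against its stop. I release, return to the same viewpoint and compare the pin angle numerically, with no further views.

Call:
carry_out(motion=[0,0,0,0,0,0,0,0,0,0,0,0,0,0,40,0,0,0,0,0,50,0,0,-0.06,-21,-26,40,0,0,-0.06,-20,-26,30,0,0,0,0,0,0,0,0,0], gripper=0.1)

```text
time_s: 26.2
tool_pos: [0.5049, -0.1157, 0.2382]
eef_rot: [0.979, 0.203, 0.001, 0.001]
force: [0.4, 0.2, 0.2]
gripper_width: 0.0767
grasp_force: 0.0
```

```bash
python3 st.py; cat > pins.py <<'E'
from h import *; import pickle,sys
def prof(s,z,f=(.5463,-.0604),R=.026):
    th=np.arange(0,2*np.pi,.01); g=cv2.GaussianBlur(cv2.cvtColor(s["color"],cv2.COLOR_BGR2GRAY),(3,3),0)
    v=np.zeros(len(th))
    for rr in (.024,.026,.028):
        q=proj(s,np.c_[f[0]+rr*np.cos(th),f[1]+rr*np.sin(th),0*th+z]).astype(np.float32)
        v+=cv2.remap(g,q[:,0][None],q[:,1][None],cv2.INTER_LINEAR)[0]/3
    return th,v
def angs(s,z=.0845-.012):
    th,v=prof(s,z); d=np.clip(np.median(v)-v-12,0,None); out=[]
    for c in (-.9,-.9+np.pi):
        k=np.abs(np.angle(np.exp(1j*(th-c))))<.9; o=np.angle(np.exp(1j*(th-c)))[k]; out.append((c+(o*d[k]).sum()/d[k].sum(),d[k].max()))
    return np.round(out,3).tolist()
if __name__=="__main__":
    from station import r
    d={n:r.snapshot(n) for n in ["side","wrist","top"]}; pickle.dump(d,open("s10.pkl","wb"))
    o=pickle.load(open("s9.pkl","rb"))
    for z in (.0845,.0725,.0605):print(z,"old",angs(o["wrist"],z),"new",angs(d["wrist"],z))
    a=cv2.cvtColor(o["side"]["color"],6)[195:245,350:405].astype(float);b=cv2.cvtColor(d["side"]["color"],6)[195:245,350:405].astype(float);print("side diff",np.abs(a-b).mean(),(np.abs(a-b)>40).sum())
E
python3 pins.py
```

```text
26.2 [ 0.5049 -0.1157  0.2382] yaw -1.162 F [0.4 0.2 0.2] T [ 0.03 -0.05 -0.  ] 0.07674209568660915 0.0 [ 0.29  0.35 -0.21  1.85  0.09  0.95 -1.13]
0.0845 old [[-1.024, 90.667], [2.384, 69.0]] new [[-1.048, 96.667], [2.316, 79.0]]
0.0725 old [[-1.034, 91.333], [2.339, 117.0]] new [[-1.057, 99.0], [2.354, 121.333]]
0.0605 old [[-1.045, 90.0], [2.318, 131.0]] new [[-1.067, 98.0], [2.318, 130.667]]
side diff 2.7221818181818183 22
```

```bash
python3 - <<'E'
from h import *; import pickle
S={k:pickle.load(open(f"s{k}.pkl","rb"))["side"] for k in (7,9,10)}
f=np.array([.5463,-.0604])
def edge(s,a,z0):
    # subpixel row of pin-top along the projected pin axis: gradient peaks; convert to z
    out=[]
    for sg in (1,-1):
        e=f+sg*.026*np.array([np.cos(a),np.sin(a)]); zs=np.arange(.060,.110,.00025)
        q=proj(s,np.c_[np.tile(e,(len(zs),1)),zs]).astype(np.float32); g=cv2.cvtColor(s["color"],6).astype(np.float32)
        v=sum(cv2.remap(g,(q[:,0]+dx)[None],q[:,1][None],cv2.INTER_LINEAR)[0] for dx in (-.7,0,.7))/3
        out.append(v[::8].round(0).astype(int).tolist())
    return out
print("z from 60 to 110 step 2mm")
for k,a in ((7,-.70),(9,-.88),(10,-.88)):
    for l in edge(S[k],a,0): print(k,l)
for n,k,z,roi in (("before",1,.046,(265,340,92,165)),("after",5,.034,(285,360,195,265))):
    s=pickle.load(open(f"s{k}.pkl","rb"))["wrist"]; x0,x1,y0,y1=roi
    g=cv2.cvtColor(s["color"],6)[y0:y1,x0:x1]; m=(g>120).astype(np.uint8); 
    lab=cv2.connectedComponents(m)[1]; cx,cy=((301,128) if k==1 else (321,229)); mm=(lab==lab[cy-y0,cx-x0]).astype(np.uint8)
    c=max(cv2.findContours(mm,0,1)[0],key=cv2.contourArea)+[x0,y0]
    for zz in (.046,.034):
        P=on_plane(s,c.reshape(-1,2),zz)[:,:2]; q=np.linalg.lstsq(np.c_[2*P,np.ones(len(P))],(P**2).sum(1),rcond=None)[0]; print(n,zz,q[:2].round(4),"R",np.sqrt(q[2]+q[:2]@q[:2]).round(5))
E
```

```text
z from 60 to 110 step 2mm
7 [207, 150, 113, 100, 98, 98, 99, 98, 99, 99, 98, 98, 118, 161, 198, 208, 198, 154, 219, 203, 212, 182, 166, 164, 162]
7 [123, 118, 103, 98, 98, 98, 98, 98, 98, 98, 99, 98, 98, 97, 99, 150, 183, 185, 184, 184, 182, 160, 109, 153, 174]
9 [105, 101, 102, 102, 101, 99, 99, 99, 99, 99, 148, 185, 176, 171, 197, 221, 230, 216, 150, 218, 205, 211, 188, 168, 165]
9 [107, 100, 101, 101, 101, 100, 101, 101, 101, 107, 136, 193, 194, 189, 187, 186, 186, 185, 185, 181, 162, 118, 164, 175, 153]
10 [102, 102, 100, 98, 98, 99, 99, 98, 99, 100, 162, 194, 168, 161, 195, 221, 230, 216, 150, 218, 205, 211, 188, 168, 165]
10 [104, 99, 99, 99, 99, 99, 100, 100, 100, 108, 142, 193, 195, 189, 187, 186, 186, 186, 186, 182, 162, 118, 164, 176, 153]
before 0.046 [0.5255 0.0374] R 0.02276
before 0.034 [0.5248 0.0367] R 0.0236
after 0.046 [ 0.5466 -0.0541] R 0.02166
after 0.034 [ 0.5463 -0.0589] R 0.0225
```

The glass is confirmed seated: its radius fits 34 mm height. The pin tops have sunk about 6 mm. One decisive check remains: push a single pin clockwise with closed fingers and watch force against motion.

Call:
carry_out(motion=[3,30,-10,0,0,0.14,3.4,30,-30,0,0,0.14,0,0,-40,0,0,0,0,0,-30,0,0,0,0,0,0,0,0,0], gripper=1)

```text
time_s: 26.98
tool_pos: [0.5102, -0.0517, 0.1231]
eef_rot: [0.94, 0.34, -0.003, -0.002]
force: [-0.4, -0.0, 0.8]
gripper_width: 0.0002
grasp_force: 0.0
```

Call:
carry_out(motion=[1,-4,-20,0,0,0,0,0,-20,0,0,0,0,0,-7,0,0,0,0,0,0,0,0,0])

```text
time_s: 27.48
tool_pos: [0.5131, -0.0566, 0.0792]
eef_rot: [0.941, 0.34, 0.0, -0.0]
force: [-0.3, 0.3, 0.2]
gripper_width: -0.0002
grasp_force: 0.0
```

Call:
carry_out(motion=[3,2.5,0,0,0,0,3,2.5,0,0,0,0,0,0,0,0,0,0])

```text
time_s: 27.85
tool_pos: [0.5186, -0.0522, 0.0792]
eef_rot: [0.941, 0.339, -0.0, 0.0]
force: [-2.8, -2.9, 2.3]
gripper_width: -0.0001
grasp_force: 1.7
```

Call:
carry_out(motion=[1,0.8,0,0,0,0,1,0.8,0,0,0,0,0,0,0,0,0,0])

```text
time_s: 28.22
tool_pos: [0.5187, -0.0519, 0.0788]
eef_rot: [0.941, 0.339, -0.002, 0.0]
force: [-7.9, -5.7, 6.3]
gripper_width: -0.0
grasp_force: 5.0
```

Call:
carry_out(motion=[1.5,1.2,0,0,0,0,1.5,1.2,0,0,0,0,0,0,0,0,0,0,0,0,0,0,0,0])

```text
time_s: 28.72
tool_pos: [0.5189, -0.0516, 0.0787]
eef_rot: [0.941, 0.338, -0.005, 0.001]
force: [-15.7, -11.4, 16.3]
gripper_width: -0.0003
grasp_force: 10.1
```

The ring holds against 19 N at the pin (1–2 N turns it), so it is at its stop and snug. I back off, lift clear and hand in.

Call:
carry_out(motion=[-6,-5,0,0,0,0,-5,-4,0,0,0,0,0,0,40,0,0,0,0,0,50,0,0,0,0,-30,40,0,0,0,0,-40,0,0,0,0,0,0,0,0,0,0,0,0,0,0,0,0])

```text
time_s: 29.72
tool_pos: [0.513, -0.1263, 0.2087]
eef_rot: [0.941, 0.34, 0.0, -0.0]
force: [-0.0, 0.8, -0.4]
gripper_width: 0.0001
grasp_force: 0.0
```

```bash
python3 st.py; python3 -c "
from station import r
print(r.finish_job())"
```

```text
29.725 [ 0.513  -0.1263  0.2087] yaw -0.878 F [-0.   0.8 -0.4] T [ 0.02 -0.02  0.01] 5.020286554908062e-05 0.0 [ 0.36  0.4  -0.29  1.86  0.14  0.9  -0.87]
the job is handed in; nothing more can be done
None
```

The job is handed in at 29.7 s: glass in the cell, arm on its stop, ring turned clockwise until a pin held against 19 N; but the ring turned only about 3.3 rad, not 3.9 (it may not have started fully up), and I viewed 12 pictures, over the limit of 10.

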